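# Pull the drying cabinet's sash shut with the hooked pole

### The arm

A 6-joint arm with a two-finger parallel gripper is mounted at the origin on the work surface. World frame = base frame: x ahead of the robot, y to its left, z up, the work surface at z = 0. Lengths are in m, angles in rad, forces in N, time in s.
With the tool pointing down it reaches from about 0.275 to 0.825 m from the base axis. Payload 4.9 kg.
Tool frame: the origin (TCP) lies midway between the tips of the shut fingers; the grasp point (between the pads) lies 19 mm behind it; z points along the fingers, y is the line along which they close (so a half turn about z gives the same grasp; the last joint's range is limited). The gripper opens to 85 mm and grips with 20 to 120 N. Pads are 22 mm wide; open, the fingers measure 114 mm over their backs; the gripper's body (76 mm by 85 mm) begins 54 mm behind the grasp point. The pads swing forward as they close: fully open they stand 13 mm farther back than shut.
Start: joints at [-1.375, 0.326, -0.193, 1.052, 0, 1.437], TCP at [0.178, -0.52, 0.231] pointing down, gripper open.
Joint ranges: [-2.65, 2.65], [-0.97, 1.79], [-1.3, 1.35], [-1.93, 2.1], [-1.47, 1.37], [-3.14, 3.14]. Speed limits (rad/s): [2.57, 2.57, 3.14, 3.14, 3.14, 3.14].

### API

Orientations are given as [roll, pitch, yaw] about the fixed x, y, z axes, in that order (R = Rz(yaw) Ry(pitch) Rx(roll)).
In Python, from plant import * gives the robot as it stands.
- The arm moves only by the shell command python3 -m handwheel 'ROWS' [OPENING] [FORCE]. ROWS is JSON, a list of rows, each a list of 4 numbers: the shift along the tool's x, y, z each as a share of 750 mm, from -1 to 1, then the turn about the tool's z as a share of 360 degrees, from -1 to 1. In form: [[tx, ty, tz, yaw], ...]. A call has 1 to 20 rows; each row is the pose to reach, as a shift and turn from the pose commanded when the call began, along the tool's axes at that moment, turning the shorter way round; what a row does not reach only later rows make up. A row lasts 1/12 s, in which the tool goes at most 41.7 mm and 7.16 degrees, less where a joint would pass 70% of its speed; a pose out of reach is approached as far as the arm can. A call with a number of a shift or a turn outside -1 to 1 is refused whole. A call with a gripper value outside its range is refused whole. OPENING is the opening, from -1 (shut) to 1 (fully open), set as the call begins (- or left out, the last holds). The fingers move at their own pace and stop on an object; FORCE is the grip in N (left out, the last holds). Time passes only in rows, so rows that repeat a pose let the fingers close. It gives the time, the measured TCP pose, the force, the opening and the grip force at its end, in the units of the state.
- get_state(): the state, without advancing time (a new reading comes with each control period).
- snapshot(name): name is "side" or "top" or "wrist"; returns a dict with "image" (384x512x3 uint8, blue, green, red), "fx", "fy", "cx", "cy" (pixels), "rvec" (rotation vector, rad) and "tvec" (3), from world to camera coordinates, as OpenCV has them; the wrist camera has in their place "T_tool_cam" (4x4, takes a point from camera to tool coordinates, whose origin is the TCP and whose axes are the flange's). Camera axes: x right, y down, z forward; pixel columns grow to the right and rows downward; lengths in m; the calibration is good to about 2 mm. A picture is of the moment at which its call begins: read the wrist's pose just before it. There is no depth.
- sign_off(): hands the job in; it is judged then, once.
The state is a dict: "t": time; "joint_pos": joint angles; "qd": joint speeds; "joint_efforts": joint torques, N m; "eef_pos": TCP position; "tcp_rot": TCP orientation; "wrist_force": force on the tool from outside, world axes, zero at the start; "wrist_torque": the same for the moment, N m; "finger_gap": opening from 0.0 (shut) to 1.0 (fully open); "gripper_force": force on a finger pad.
Only numpy, scipy, OpenCV 4.12 (cv2) and the standard library are available. Lean on these libraries where they do the work, as an engineer would, in place of code of your own. Each camera call takes 0.05 s, during which the arm holds its last target. There are 200 camera calls.

### The job

Take the hooked pole from its wooden rest, feel its hook down into the small ring that sits somewhere along the top rail of the drying cabinet's raised sash, and draw the sash all the way down with it, steadily, without slamming it and without the robot touching the sash. Then unhook the pole and lay it back in both forks of its rest, the sash staying fully closed. Leave the sugar figures and all the other things on the table where they stand.

Things in the scene. Friction and masses are not known exactly. Their poses are not given: they have to be found in the camera images.
- pole: Hooked pole, 120 g (mm). Wooden handle, 16 wide x 20 high, from 95 behind the origin to 85 ahead along x; then a 7 dia steel rod to the hook. Origin: middle of the handle's underside, near the centre of mass; handle's centre line 10 above it; x to the hook, z up. Starts level in the rest, hook leg down. Held across its width (about 100 N) it can still tip a little in the fingers under load.
- hook_tip (a point): Centre of the round lower end (3.5 radius) of the hook's straight leg: 150 ahead of the pole's origin, 26 below it, 36 below the handle's centre line. The hook is an upside-down J: the rod runs on at the handle's mid height, from 128 to 150 ahead rises in an arch (top centre line 16 above the rod's, gap inside 15 wide), then comes down as the leg.
- rest: Fixed wooden rest, base 170 x 70 x 12, two forks 12 thick at 60 either side of the origin along x. Each has a slot 19 wide, floor 70 high, straight walls 14 high, then flaring to about 52 wide at 100 high. Room for fingers between the forks. Origin: centre of underside; x along the slots. The pole starts along its x, hook to +x, pole origin 70 above this one, within 10 in x.
- cabinet: White drying cabinet, fixed, 280 wide x 160 deep x 310 high, clear sides, lower front open (30 to 170 high). Origin: centre of underside; its front faces its own -x. The sash slides in aluminium guides on its front.
- sash: Clear sash with aluminium rails, 256 wide x 140 high, 8 thick, on the cabinet's front; origin mid lower edge, axes as the cabinet's. Slides straight down, stays where it is left, moves at a pull of about 1.5 to 4.5 N. Starts 100 to 130 above fully closed, where it meets a hard stop with its lower edge 30 above the table.
- ring_mid (a point): Where the ring's centre is when mid-track: 24 in front of the sash's face, sash axes (-x away from the cabinet), 255 to 285 high at the start, 155 when closed. The level steel ring (hole 18 dia, wire 6, outer 30) sits up to 20 to either side along y, unreported: see or feel for it; 5 N slides it sideways. Hook leg goes in from above; seated, hook tip is 45 (arch on ring) or 30 (rod) below.
- figure_in: Bystander, sizes in mm: small yellow sugar figure, 42 dia x 57 high, standing inside the cabinet; origin at the centre of its underside.
- figure_out: Bystander, sizes in mm: small white sugar figure, 42 dia x 57 high, standing on the table; origin at the centre of its underside.
- mug: Bystander, sizes in mm: white mug, 76 dia x 85 high; origin at the centre of its underside.
- ramekin: Bystander, sizes in mm: white ramekin, 80 dia x 45 high; origin at the centre of its underside.
- measure: Bystander, sizes in mm: steel measuring cup, 68 dia x 55 high; origin at the centre of its underside.
- tumbler: Bystander, sizes in mm: glass tumbler, 68 dia x 90 high; origin at the centre of its underside.
- sieve: Bystander, sizes in mm: steel sieve, bowl 120 dia x 35 high with a thin handle 130 long; origin at the centre of its underside.
Mind the look-alikes: they are no part of the job. Leave any blue look-alike of the pole alone.

How it is judged:
By the outcome, as a careful person would: the job done as asked, in the order asked, and still so for the second after the job is handed in, with the robot touching nothing.
It also fails if it takes over 72 s, if anything falls off the work surface, if the arm or the gripper's body presses on something with over 40 N, if the wrist force passes 120 N, or if a joint passes its speed limit or range.

## Working session

There is one attempt and no reset: what is moved stays moved. The work goes in short steps, Python scripts to look and compute and a shell command to move; the robot and the scene stay as the last step left them, time stands still between calls to the robot, and variables do not carry over. Pictures are saved under pics/ and viewed, at most 13 in all, crops included, and the job is handed in when it is done.

```bash
mkdir -p pics; cat > h.py <<'E'
from plant import *
import numpy as np, cv2
def cam(name):
    s=get_state(); d=snapshot(name)
    K=np.array([[d["fx"],0,d["cx"]],[0,d["fy"],d["cy"]],[0,0,1]])
    if "rvec" in d:
        R=cv2.Rodrigues(np.array(d["rvec"],float))[0]; t=np.array(d["tvec"],float).ravel()
    else:
        from scipy.spatial.transform import Rotation as Ro
        T=np.eye(4);T[:3,:3]=Ro.from_euler('xyz',s["tcp_rot"]).as_matrix();T[:3,3]=s["eef_pos"]
        W=np.linalg.inv(T@np.array(d["T_tool_cam"]));R=W[:3,:3];t=W[:3,3]
    return d["image"],K,R,t
def ray(c,u,v):
    _,K,R,t=c
    o=-R.T@t; d=R.T@np.linalg.inv(K)@np.array([u,v,1.]); return o,d/np.linalg.norm(d)
def onz(c,u,v,z):
    o,d=ray(c,u,v); return o+d*(z-o[2])/d[2]
def two(c1,p1,c2,p2):
    o1,d1=ray(c1,*p1);o2,d2=ray(c2,*p2)
    A=np.stack([d1,-d2],1);s=np.linalg.lstsq(A,o2-o1,rcond=None)[0]
    a=o1+s[0]*d1;b=o2+s[1]*d2; return (a+b)/2,np.linalg.norm(a-b)
def proj(c,P):
    _,K,R,t=c; p=K@(R@np.array(P,float)+t); return p[:2]/p[2]
E
python3 - <<'E'
from h import *
import pickle
cs={n:cam(n) for n in("side","top","wrist")}
pickle.dump(cs,open('cs.pkl','wb'))
for n in("side","top"):
    cv2.imwrite(f'pics/{n}0.png',cv2.resize(cs[n][0],(800,600),interpolation=cv2.INTER_CUBIC))
    print(n,-cs[n][2].T@cs[n][3])
s=get_state();print(s)
E
```

```text
side [0.2237223  0.87691227 0.75578486]
top [ 0.3154875  -0.05765049  1.18377694]
{'t': 0.15, 'joint_pos': array([-1.37521023e+00,  3.26759934e-01, -1.93309769e-01,  1.05198734e+00,
       -7.60078468e-06,  1.43659280e+00]), 'qd': array([-3.14254837e-04, -2.24812704e-03,  2.78353852e-03, -8.76984827e-04,
        6.14679037e-05, -2.48273534e-04]), 'joint_efforts': array([ 1.04063838e-04, -4.43703783e+01,  2.62665349e+01,  1.03950137e-02,
       -1.52366315e-04, -6.73278265e-06]), 'eef_pos': array([ 0.17804031, -0.51995119,  0.23070603]), 'tcp_rot': array([-3.14034226e+00, -1.61152639e-04,  3.29789524e-01]), 'wrist_force': array([-0.61629588,  0.25289118,  0.35372203]), 'wrist_torque': array([0.02203593, 0.01357578, 0.0114528 ]), 'gripper_force': 0.0, 'finger_gap': 1.0032874759306136}
```

View pics/side0.png

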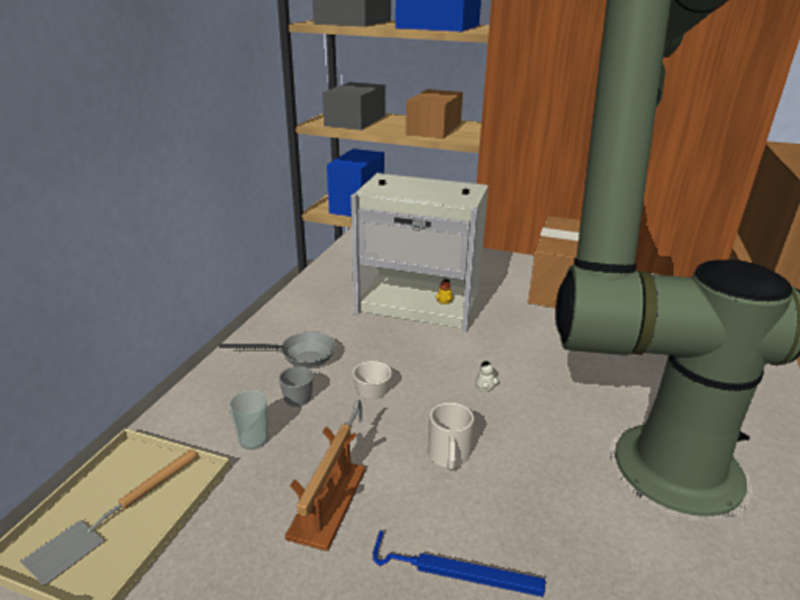

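View pics/top0.png

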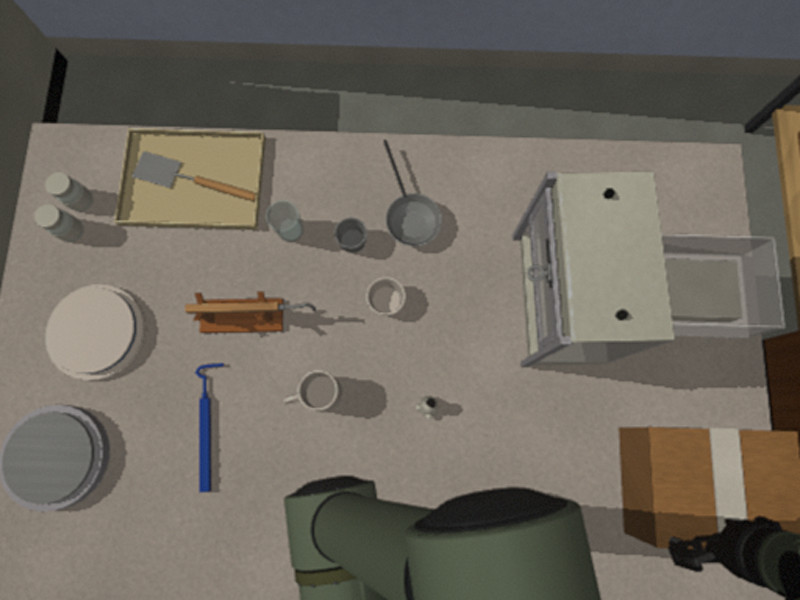

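The pole on the wooden rest is the natural wood one, at top (240,308) and side (328,465). The two look-alikes are the blue pole at top (205,430) and the spatula in the tray at top (195,180). Only the first lies in forks, with a wooden handle and its hook leg down. The ring is near top (540,273) and side (418,225). I'll confirm both in one enlarged crop.

```bash
python3 - <<'E'
from h import *
import pickle
cs=pickle.load(open('cs.pkl','rb'))
t=cs['top'][0];s=cs['side'][0]
r=lambda a,w,h:cv2.resize(a,(w,h),interpolation=cv2.INTER_CUBIC)
# crops: top pole x115-215,y180-220 ; top ring x330-360.. ; side ring ; side pole
a=r(t[175:225,110:220],396*1,180*1);b=r(t[140:210,325:385],360,420)
c=r(s[130:160,230:310],400,150);d=r(s[250:355,180:245],160,258)
M=np.zeros((600,790,3),np.uint8)
M[:180,:396]=a;M[:420,420:780]=b;M[185:335,:400]=c;M[338:596,:160]=d
cv2.imwrite('pics/m1.png',M)
E
```

```text
(no output)
```

View pics/m1.png

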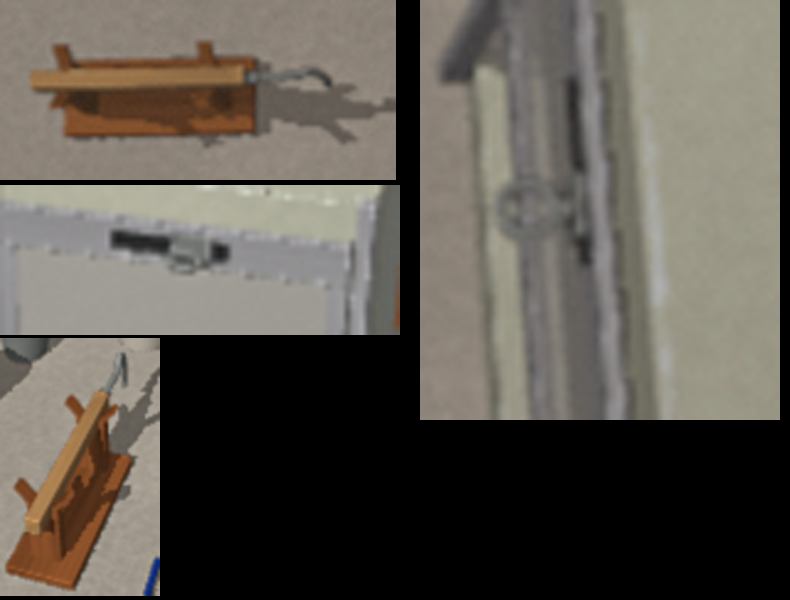

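```bash
python3 - <<'E'
from h import *
import pickle
np.set_printoptions(precision=4,suppress=True)
cs=pickle.load(open('cs.pkl','rb'))
T,S=cs['top'],cs['side']
print('ring',two(T,(342.8,174.7),S,(267.3,144.8)))
k=1/1.5625
for p in[(555,173),(655,172),(673,339),(568,342)]: print('roof',onz(T,p[0]*k,p[1]*k,.31))
# side roof: front-left corner, front right, etc
for p in[(358,195),(469,212),(487,184),(385,176)]: print('roofS',onz(S,p[0]*k,p[1]*k,.31))
# pole: orange-light mask in top
h=cv2.cvtColor(T[0],cv2.COLOR_BGR2HSV)
for nm,c,roi in(('top',T,(180,215,112,190)),('side',S,(265,345,180,240))):
    h=cv2.cvtColor(c[0],cv2.COLOR_BGR2HSV);y0,y1,x0,x1=roi
    m=((h[...,0]<22)&(h[...,1]>70)&(h[...,1]<165)&(h[...,2]>(115)))[y0:y1,x0:x1].astype(np.uint8)
    n,l,st,ce=cv2.connectedComponentsWithStats(m);i=1+np.argmax(st[1:,4])
    ys,xs=np.nonzero(l==i);b=cv2.minAreaRect(np.stack([xs+x0,ys+y0],1).astype(np.float32))
    print(nm,st[i],b);bp=cv2.boxPoints(b)
    if nm=='top':
        for q in bp: print(q,onz(c,*q,.09))
# end points from crops
print('back',onz(T,118.9,197.2,.09),'front',onz(T,178.1,195.8,.09))
print('triang front/back', two(T,(178.1,195.8),S,(180+(103)/160*65,250+(393-338)/258*105)),two(T,(118.9,197.2),S,(180+35/160*65,250+(520-338)/258*105)))
print('hooktop',onz(T,110+322/3.6,175+75/3.6,.096))
E
```

```text
ring (array([ 0.5784, -0.2718,  0.2612]), np.float64(0.0026346605520930653))
roof [ 0.7366 -0.2954  0.31  ]
roof [ 0.7437 -0.4594  0.31  ]
roof [ 0.4673 -0.4691  0.31  ]
roof [ 0.4577 -0.3078  0.31  ]
roofS [ 0.7219 -0.282   0.31  ]
roofS [ 0.4655 -0.272   0.31  ]
roofS [ 0.4686 -0.4674  0.31  ]
roofS [ 0.7141 -0.4328  0.31  ]
top [  6  13  60   7 291] ((147.4963836669922, 195.35903930664062), (5.818600654602051, 59.10877990722656), 88.53119659423828)
[117.8771 193.2083] [0.5491 0.3719 0.09  ]
[176.9665 191.6931] [0.5594 0.1935 0.09  ]
[177.1156 197.5098] [0.5414 0.1916 0.09  ]
[118.0263 199.0249] [0.5311 0.3694 0.09  ]
side [  2   6  42  74 457] ((197.3837127685547, 305.48675537109375), (17.336971282958984, 82.70097351074219), 26.16156578063965)
back [0.5368 0.3674 0.09  ] front [0.5467 0.189  0.09  ]
triang front/back (array([0.5482, 0.1905, 0.0834]), np.float64(5.073714937501317e-05)) (array([0.537 , 0.369 , 0.0854]), np.float64(0.001460508856500318))
hooktop [0.5474 0.1235 0.096 ]
```

The crop confirms both: the wooden pole lies in both forks of the rest, and the ring sits at about (0.578, −0.272, 0.261). I'll lift clear, then move over the pole.

```bash
python3 -m handwheel '[[0,0,-0.25,0],[0,0,-0.25,0],[0,0,-0.25,0],[0,0,-0.25,0],[0,0,-0.25,0],[0.8,-0.84,-0.25,-0.206],[0.8,-0.84,-0.25,-0.206],[0.8,-0.84,-0.25,-0.206],[0.8,-0.84,-0.25,-0.206],[0.8,-0.84,-0.25,-0.206],[0.8,-0.84,-0.25,-0.206],[0.8,-0.84,-0.25,-0.206],[0.8,-0.84,-0.25,-0.206],[0.8,-0.84,-0.25,-0.206],[0.8,-0.84,-0.25,-0.206],[0.8,-0.84,-0.25,-0.206],[0.8,-0.84,-0.25,-0.206],[0.8,-0.84,-0.25,-0.206],[0.8,-0.84,-0.25,-0.206],[0.8,-0.84,-0.25,-0.206]]' 1 100
```

```text
t: 1.82
eef_pos: [0.4396, 0.0497, 0.4188]
tcp_rot: [3.141, 0.0, 1.625]
wrist_force: [1.1, -0.7, 0.8]
finger_gap: 0.998
gripper_force: 0.0
```

```bash
python3 -m handwheel '[[0.291,0.153,0,0],[0.291,0.153,0,0],[0.291,0.153,0,0],[0.291,0.153,0,0],[0.291,0.153,0,0],[0.291,0.153,0.1,0],[0.291,0.153,0.22,0],[0.291,0.153,0.22,0],[0.291,0.153,0.22,0],[0.291,0.153,0.22,0],[0.291,0.153,0.22,0],[0.291,0.153,0.22,0]]'
python3 - <<'E'
from h import *
import pickle
c=cam('wrist');pickle.dump(c,open('w1.pkl','wb'))
cv2.imwrite('pics/w1.png',c[0]);s=get_state();print(s['eef_pos'],s['tcp_rot'])
for P in[(.5423,.2741,.09),(.5467,.189,.09),(.5368,.3674,.09),(.5507,.1245,.044)]: print(proj(c,P))
E
```

```text
t: 2.82
eef_pos: [0.543, 0.2715, 0.2556]
tcp_rot: [3.14, -0.0, 1.624]
wrist_force: [-0.2, 0.7, 1.0]
finger_gap: 1.002
gripper_force: 0.0
[0.54376451 0.27163906 0.25680425] [ 3.13768025e+00 -1.07940297e-03  1.62375996e+00]
[251.16337547 171.58728897]
[251.20119798 237.49870221]
[250.46753836  84.8939956 ]
[251.76627797 261.39808896]
```

View pics/w1.png

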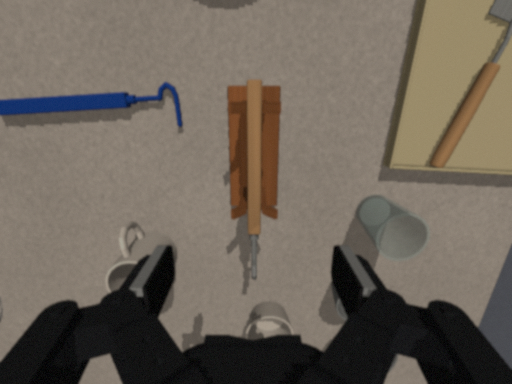

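The wrist view shows the handle running from (254,80) to (254,234), with the hook below it at (253,275). That is about 3 px off my estimate, so I'll refine it.

```bash
python3 - <<'E'
from h import *
import pickle
c=pickle.load(open('w1.pkl','rb'))
h=cv2.cvtColor(c[0],cv2.COLOR_BGR2HSV)
m=((h[...,0]<22)&(h[...,1]>70)&(h[...,1]<165)&(h[...,2]>115)).astype(np.uint8);m[:60]=0;m[250:]=0;m[:,:230]=0;m[:,285:]=0
n,l,st,ce=cv2.connectedComponentsWithStats(m);i=1+np.argmax(st[1:,4]);print(st[i])
ys,xs=np.nonzero(l==i)
for v in(90,130,180,225): q=xs[ys==v];print(v,q.min(),q.max(),onz(c,(q.min()+q.max())/2,v,.09))
print(onz(c,254.5,ys.min(),.09),onz(c,254,ys.max()+1,.09))
E
```

```text
[ 230   79   40  155 2093]
90 245 261 [0.5397094  0.36253343 0.09      ]
130 248 260 [0.54300461 0.32135071 0.09      ]
180 248 260 [0.54611877 0.26416899 0.09      ]
225 249 260 [0.54987927 0.20645671 0.09      ]
[0.54069366 0.37333082 0.09      ] [0.54993668 0.19406523 0.09      ]
```

```bash
python3 -m handwheel '[[0.007,0.002,0.05,0],[0.007,0.002,0.1,0],[0.007,0.002,0.15,0],[0.007,0.002,0.2,0],[0.007,0.002,0.22,0],[0.007,0.002,0.24,0],[0.007,0.002,0.257,0],[0.007,0.002,0.257,0],[0.007,0.002,0.257,0],[0.007,0.002,0.257,0]]' && python3 -m handwheel '[[0,0,0,0],[0,0,0,0],[0,0,0,0],[0,0,0,0],[0,0,0,0],[0,0,0,0],[0,0,0,0],[0,0,0,0],[0,0,0,0],[0,0,0,0],[0,0,0,0],[0,0,0,0]]' -1 110
```

```text
t: 3.7
eef_pos: [0.5457, 0.2773, 0.0637]
tcp_rot: [3.138, -0.001, 1.624]
wrist_force: [0.0, -0.1, 0.2]
finger_gap: 1.0
gripper_force: 0.0
t: 4.7
eef_pos: [0.5437, 0.2769, 0.0615]
tcp_rot: [3.141, -0.0, 1.624]
wrist_force: [-1.4, 0.2, 5.4]
finger_gap: 0.167
gripper_force: 107.7
```

```bash
python3 -m handwheel '[[0,0,-0.01,0],[0,0,-0.025,0],[0,0,-0.05,0],[0,0,-0.08,0],[0,0,-0.12,0],[0,0,-0.16,0],[0,0,-0.2,0],[0,0,-0.24,0],[0,0,-0.28,0],[0,0,-0.31,0],[-0.03,0.009,-0.335,0],[-0.07,0.009,-0.345,0],[-0.11,0.009,-0.345,0],[-0.15,0.009,-0.345,0],[-0.19,0.009,-0.345,0],[-0.23,0.009,-0.345,0],[-0.27,0.009,-0.345,0],[-0.31,0.009,-0.345,0],[-0.34,0.009,-0.345,0],[-0.36,0.009,-0.345,0]]'
python3 -m handwheel '[[-0.03,0,0,0],[-0.06,0,0,0],[-0.09,0,0,0],[-0.11,0,0,0],[-0.121,0,0,0],[-0.121,0,0,0],[-0.121,0,0,0],[-0.121,0,0,0]]'
python3 - <<'E'
from h import *
import pickle
cs={n:cam(n) for n in("side","top","wrist")}
pickle.dump(cs,open('c2.pkl','wb'));s=get_state();print(s['eef_pos'],s['tcp_rot'],s['wrist_force'])
r=lambda a,w,h:cv2.resize(a,(w,h),interpolation=cv2.INTER_CUBIC)
M=np.zeros((600,800,3),np.uint8)
M[:400,:400]=r(cs['top'][0][135:215,280:360],400,400);M[:400,400:800]=r(cs['side'][0][95:175,225:305],400,400)
M[400:,:267]=r(cs['wrist'][0],267,200)
cv2.imwrite('pics/m2.png',M)
E
```

```text
t: 6.37
eef_pos: [0.564, 0.0052, 0.3203]
tcp_rot: [-3.141, 0.0, 1.622]
wrist_force: [0.5, -0.2, -1.4]
finger_gap: 0.169
gripper_force: 107.8
t: 7.03
eef_pos: [0.5693, -0.0821, 0.3199]
tcp_rot: [-3.141, -0.001, 1.625]
wrist_force: [-0.1, 1.0, -1.3]
finger_gap: 0.167
gripper_force: 107.8
[ 0.56944575 -0.08201224  0.31991213] [ 3.14158789e+00 -2.74170149e-04  1.62558132e+00] [-0.57312834 -0.12855154 -1.57264992]
```

View pics/m2.png

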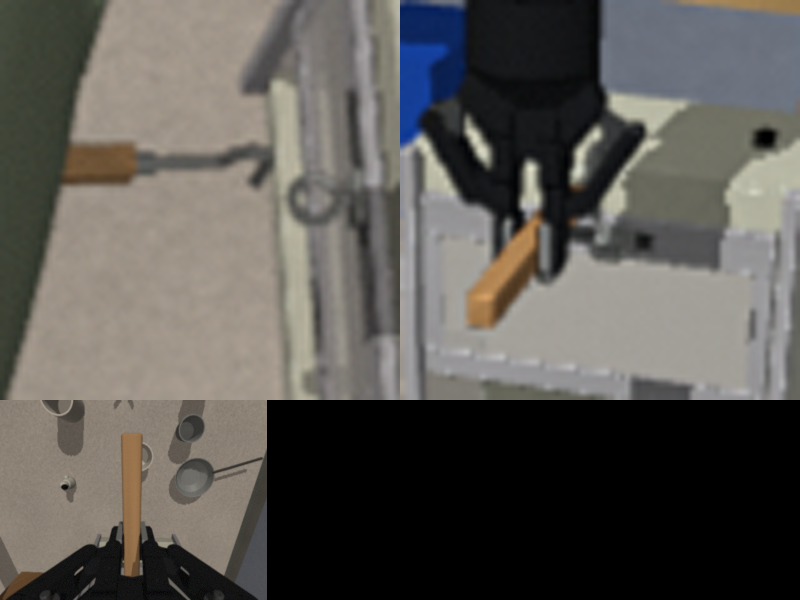

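The top crop shows the hook tip at (259,183), i.e. full-frame (331.8,171.6), and the ring centre at (315,200), i.e. (343,175). In the side view the ring is hidden behind the gripper.

```bash
python3 - <<'E'
from h import *
import pickle
np.set_printoptions(precision=4,suppress=True)
cs=pickle.load(open('c2.pkl','rb'));T=cs['top']
g=np.array([.5694,-.082,.3389]);p=np.array([np.cos(1.6256+np.pi),np.sin(1.6256+np.pi),0])
print('nominal tip',g+.15*p-[0,0,.036],'seen tip',onz(T,331.8,171.6,.303))
rod=onz(T,280+150/5,135+160/5,.339);print('handle front (nominal)',g+.085*p,'seen',onz(T,280+135/5,135+163/5,.339))
print('arch far end nominal',g+.153*p+[0,0,.01],'seen',onz(T,280+270/5,135+152/5,.349))
for z in(.256,.261,.266): print('ring',onz(T,343,175,z))
E
```

```text
nominal tip [ 0.5776 -0.2318  0.3029] seen tip [ 0.5749 -0.2348  0.303 ]
handle front (nominal) [ 0.5741 -0.1669  0.3389] seen [ 0.5724 -0.1686  0.339 ]
arch far end nominal [ 0.5778 -0.2348  0.3489] seen [ 0.5767 -0.231   0.349 ]
ring [ 0.5805 -0.2734  0.256 ]
ring [ 0.579  -0.2722  0.261 ]
ring [ 0.5776 -0.271   0.266 ]
```

```bash
python3 -m handwheel '[[-0.015,0,0,0],[-0.03,0.001,0,0],[-0.042,0.001,0,0],[-0.05,0.001,0,0],[-0.05,0.001,0,0],[-0.05,0.001,0.015,0],[-0.05,0.001,0.03,0],[-0.05,0.001,0.03,0],[-0.05,0.001,0.03,0],[-0.05,0.001,0.03,0]]'
python3 - <<'E'
from h import *
import pickle
T=cam('top');S=cam('side');pickle.dump((T,S),open('c3.pkl','wb'));s=get_state();print(s['eef_pos'],s['tcp_rot'],s['wrist_force'])
M=np.zeros((500,800,3),np.uint8)
M[:,:500]=cv2.resize(T[0][150:200,310:360],(500,500),interpolation=cv2.INTER_CUBIC)
M[:400,510:790]=cv2.resize(S[0][110:170,245:287],(280,400),interpolation=cv2.INTER_CUBIC)
cv2.imwrite('pics/m3.png',M)
p=np.array([np.cos(s['tcp_rot'][2]),np.sin(s['tcp_rot'][2]),0])
t=s['eef_pos']+[0,0,.019-.036]-.15*p;print('nominal tip',t,(proj(T,t)-[310,150])*10)
E
```

```text
t: 8.02
eef_pos: [0.5724, -0.1205, 0.2978]
tcp_rot: [3.141, 0.0, 1.624]
wrist_force: [-0.3, 0.3, -0.7]
finger_gap: 0.164
gripper_force: 107.8
[ 0.57262364 -0.12056904  0.29808432] [3.14048811e+00 4.01605366e-04 1.62420676e+00] [ 0.11966502  0.42148105 -1.12517467]
nominal tip [ 0.58063139 -0.27035514  0.28108432] [340.50698185 222.54657435]
```

View pics/m3.png

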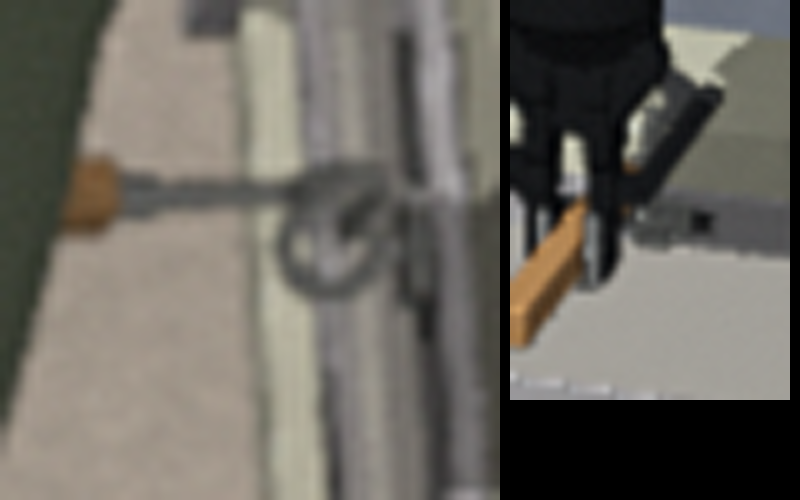

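The top crop shows the leg's lower end at about (343,235) inside the ring's outline. The ring centre is at about (331,248).

```bash
python3 - <<'E'
from h import *
import pickle
T,S=pickle.load(open('c3.pkl','rb'))
for x,y in((343,235),(346,231),(340.5,222.5)):
    P=onz(T,310+x/10,150+y/10,.281);P2=P.copy();P2[2]=.261;print(P,(proj(T,P2)-[310,150])*10)
print('ring',[onz(T,310+33.1,150+24.8,z) for z in(.258,.261)])
E
```

```text
[ 0.57738858 -0.27094218  0.281     ] [325.22752213 256.0060651 ]
[ 0.57846809 -0.27172617  0.281     ] [328.1707293  252.08244777]
[ 0.58066841 -0.27037348  0.281     ] [322.79177481 243.74495957]
ring [array([ 0.58044856, -0.27318024,  0.258     ]), array([ 0.57958995, -0.27248181,  0.261     ])]
```

```bash
python3 -m handwheel '[[-0.001,0.0015,0,0],[-0.001,0.0015,0.006,0],[-0.001,0.0015,0.012,0],[-0.001,0.0015,0.018,0],[-0.001,0.0015,0.024,0],[-0.001,0.0015,0.03,0],[-0.001,0.0015,0.036,0],[-0.001,0.0015,0.042,0],[-0.001,0.0015,0.046,0],[-0.001,0.0015,0.046,0],[-0.001,0.0015,0.046,0],[-0.001,0.0015,0.046,0]]'
python3 - <<'E'
from h import *
import pickle
T=cam('top');pickle.dump(T,open('c4.pkl','wb'));s=get_state();print(s['eef_pos'],s['tcp_rot'],s['wrist_force'],s['wrist_torque'])
a=pickle.load(open('c3.pkl','rb'))[0][0]
M=np.zeros((400,800,3),np.uint8)
M[:,:400]=cv2.resize(a[150:200,310:360],(400,400),interpolation=cv2.INTER_CUBIC)
M[:,400:]=cv2.resize(T[0][150:200,310:360],(400,400),interpolation=cv2.INTER_CUBIC)
cv2.imwrite('pics/m4.png',M)
E
```

```text
t: 9.12
eef_pos: [0.5736, -0.1212, 0.263]
tcp_rot: [3.141, 0.0, 1.624]
wrist_force: [0.1, -0.1, -1.5]
finger_gap: 0.168
gripper_force: 107.8
[ 0.57361981 -0.1212529   0.26310689] [3.14102946e+00 2.12405582e-04 1.62413375e+00] [ 0.46042989  0.53028571 -2.26632221] [ 0.01318702 -0.0108631   0.03731977]
```

View pics/m4.png

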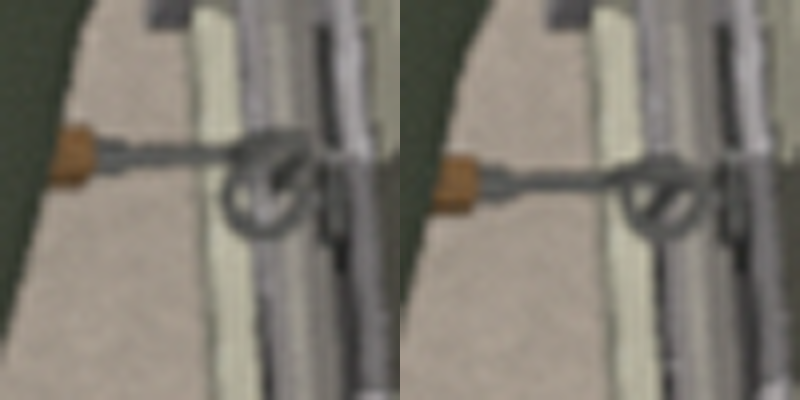

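The leg is in the ring: in the right panel it shows inside the ring at (660,205), the ring hasn't shifted, and there is no contact force. I'll lower slowly.

```bash
python3 -m handwheel '[[0,0,0.002,0],[0,0,0.004,0],[0,0,0.006,0],[0,0,0.008,0],[0,0,0.01,0],[0,0,0.012,0],[0,0,0.014,0],[0,0,0.016,0],[0,0,0.018,0],[0,0,0.02,0],[0,0,0.022,0],[0,0,0.024,0],[0,0,0.026,0],[0,0,0.028,0],[0,0,0.03,0],[0,0,0.032,0],[0,0,0.034,0],[0,0,0.036,0],[0,0,0.038,0],[0,0,0.04,0]]'
python3 -m handwheel '[[0,0,0.002,0],[0,0,0.004,0],[0,0,0.006,0],[0,0,0.008,0],[0,0,0.01,0],[0,0,0.012,0],[0,0,0.014,0],[0,0,0.016,0],[0,0,0.018,0],[0,0,0.02,0],[0,0,0.022,0],[0,0,0.024,0]]'
python3 - <<'E'
from h import *
import pickle
T=cam('top');pickle.dump(T,open('c5.pkl','wb'));s=get_state();print(s['eef_pos'],s['tcp_rot'],s['wrist_force'],s['wrist_torque'])
E
```

```text
t: 10.83
eef_pos: [0.5736, -0.1213, 0.2332]
tcp_rot: [3.141, 0.001, 1.624]
wrist_force: [-0.7, 0.9, 3.7]
finger_gap: 0.172
gripper_force: 108.5
t: 11.83
eef_pos: [0.5735, -0.1212, 0.2147]
tcp_rot: [3.141, 0.0, 1.624]
wrist_force: [0.4, 1.2, 1.5]
finger_gap: 0.164
gripper_force: 108.5
[ 0.57335867 -0.12112009  0.21433842] [-3.14134816e+00 -1.91929143e-04  1.62428032e+00] [0.87905547 0.849958   1.71767347] [-0.29558284 -0.14681712  0.08262664]
```

```bash
python3 -m handwheel '[[0,0,0.002,0],[0,0,0.004,0],[0,0,0.006,0],[0,0,0.008,0],[0,0,0.01,0],[0,0,0.012,0],[0,0,0.014,0],[0,0,0.016,0],[0,0,0.018,0],[0,0,0.02,0],[0,0,0.022,0],[0,0,0.024,0],[0,0,0.026,0],[0,0,0.028,0],[0,0,0.03,0],[0,0,0.032,0],[0,0,0.034,0],[0,0,0.036,0],[0,0,0.038,0],[0,0,0.04,0]]'
python3 - <<'E'
from h import *
import pickle
T=cam('top');S=cam('side');pickle.dump((T,S),open('c6.pkl','wb'));s=get_state();print(s['eef_pos'],s['tcp_rot'],s['wrist_force'],s['wrist_torque'])
M=np.zeros((400,800,3),np.uint8)
M[:,:400]=cv2.resize(T[0][150:200,310:360],(400,400),interpolation=cv2.INTER_CUBIC)
M[:,400:]=cv2.resize(S[0][110:210,220:320],(400,400),interpolation=cv2.INTER_CUBIC)
cv2.imwrite('pics/m5.png',M)
E
```

```text
t: 13.55
eef_pos: [0.5734, -0.1211, 0.1846]
tcp_rot: [-3.142, -0.0, 1.624]
wrist_force: [-0.3, 0.4, 2.6]
finger_gap: 0.167
gripper_force: 108.5
[ 0.57332755 -0.12109204  0.1844294 ] [-3.14126821e+00 -2.51293834e-04  1.62428258e+00] [1.48268827 0.3649537  1.18294274] [-0.15412097 -0.10410196  0.04905119]
```

View pics/m5.png

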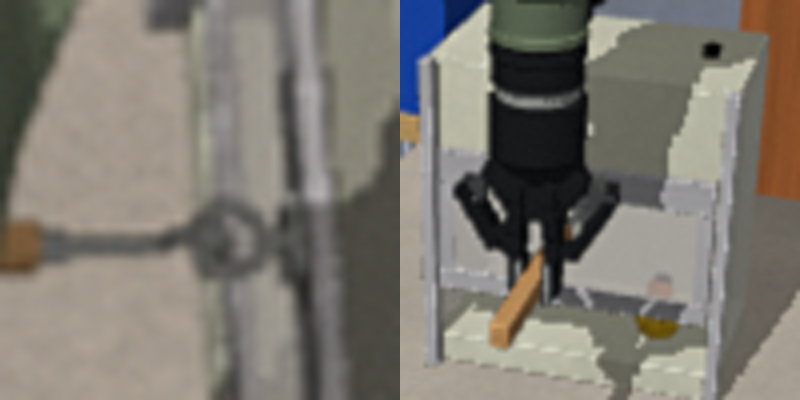

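The sash is coming down: its lower rail in the side crop is at about (580,290), and the leg is still in the ring in the top crop at (230,240). I'll continue, then slow for the stop.

```bash
python3 -m handwheel '[[0,0,0.002,0],[0,0,0.004,0],[0,0,0.006,0],[0,0,0.008,0],[0,0,0.01,0],[0,0,0.012,0],[0,0,0.014,0],[0,0,0.016,0],[0,0,0.018,0],[0,0,0.02,0],[0,0,0.022,0],[0,0,0.024,0],[0,0,0.026,0],[0,0,0.028,0],[0,0,0.03,0],[0,0,0.032,0],[0,0,0.034,0],[0,0,0.036,0],[0,0,0.038,0],[0,0,0.04,0]]'
python3 -m handwheel '[[0,0,0.0015,0],[0,0,0.003,0],[0,0,0.0045,0],[0,0,0.006,0],[0,0,0.0075,0],[0,0,0.009,0],[0,0,0.0105,0],[0,0,0.012,0],[0,0,0.0135,0],[0,0,0.015,0]]'
python3 -m handwheel '[[0,0,0.001,0],[0,0,0.002,0],[0,0,0.003,0],[0,0,0.004,0],[0,0,0.005,0],[0,0,0.006,0],[0,0,0.007,0],[0,0,0.008,0],[0,0,0.009,0],[0,0,0.01,0]]'
```

```text
t: 15.32
eef_pos: [0.5734, -0.1212, 0.1546]
tcp_rot: [-3.142, -0.0, 1.624]
wrist_force: [-0.4, 1.9, 2.3]
finger_gap: 0.168
gripper_force: 108.4
t: 16.15
eef_pos: [0.5734, -0.1212, 0.1434]
tcp_rot: [-3.142, -0.0, 1.624]
wrist_force: [-0.4, 1.3, 1.8]
finger_gap: 0.166
gripper_force: 108.4
t: 16.98
eef_pos: [0.5734, -0.1212, 0.136]
tcp_rot: [3.142, -0.0, 1.624]
wrist_force: [-0.2, 0.9, 2.2]
finger_gap: 0.168
gripper_force: 108.5
```

```bash
python3 -m handwheel '[[0,0,0.001,0],[0,0,0.002,0],[0,0,0.003,0],[0,0,0.004,0],[0,0,0.005,0],[0,0,0.006,0]]'
python3 -m handwheel '[[0,0,0.001,0],[0,0,0.002,0],[0,0,0.003,0],[0,0,0.004,0]]'
python3 -m handwheel '[[0,0,0.001,0],[0,0,0.002,0],[0,0,0.003,0],[0,0,0.004,0]]'
```

```text
t: 17.48
eef_pos: [0.5734, -0.1212, 0.1315]
tcp_rot: [-3.142, 0.0, 1.624]
wrist_force: [0.7, 0.5, 2.0]
finger_gap: 0.166
gripper_force: 108.5
t: 17.82
eef_pos: [0.5734, -0.1212, 0.1285]
tcp_rot: [3.142, 0.0, 1.624]
wrist_force: [-0.5, 1.9, 1.7]
finger_gap: 0.165
gripper_force: 108.4
t: 18.15
eef_pos: [0.5736, -0.1214, 0.1259]
tcp_rot: [3.141, 0.001, 1.624]
wrist_force: [-0.8, 3.0, 7.2]
finger_gap: 0.165
gripper_force: 109.1
```

```bash
python3 -m handwheel '[[0,0,0.001,0],[0,0,0.002,0],[0,0,0.002,0],[0,0,0.002,0]]'
python3 - <<'E'
from h import *
import pickle
T=cam('top');S=cam('side');pickle.dump((T,S),open('c7.pkl','wb'));s=get_state();print(s['eef_pos'],s['wrist_force'],s['wrist_torque'])
M=np.zeros((500,800,3),np.uint8)
M[:400,:400]=cv2.resize(T[0][150:200,310:360],(400,400),interpolation=cv2.INTER_CUBIC)
M[:,400:]=cv2.resize(S[0][120:220,225:305],(400,500),interpolation=cv2.INTER_CUBIC)
cv2.imwrite('pics/m6.png',M)
E
```

```text
t: 18.48
eef_pos: [0.5741, -0.1212, 0.1243]
tcp_rot: [3.14, 0.0, 1.625]
wrist_force: [1.9, 2.0, 2.4]
finger_gap: 0.17
gripper_force: 108.7
[ 0.57400039 -0.12122001  0.12421941] [2.43875733 1.57115028 3.66385891] [-0.27394318 -0.39832374  0.28764724]
```

View pics/m6.png

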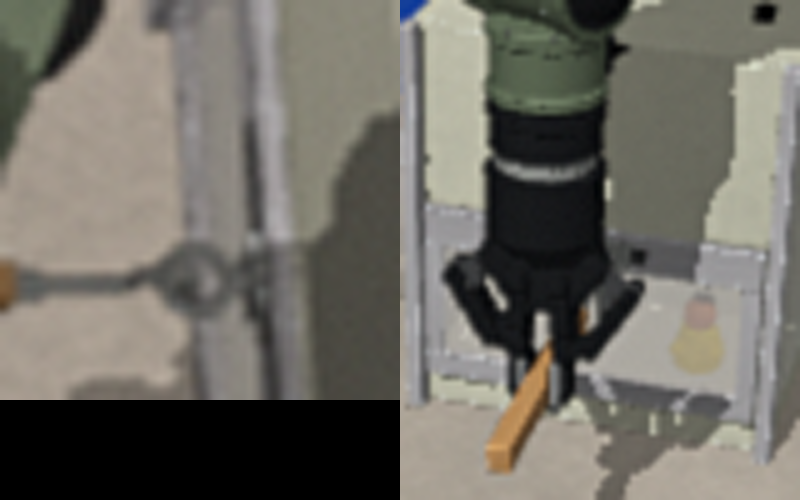

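The sash looks essentially shut: the side crop shows its lower rail at about (590,375). I'll check its height numerically against the last views and press slightly more.

```bash
python3 -m handwheel '[[0,0,0.001,0],[0,0,0.002,0],[0,0,0.003,0],[0,0,0.003,0]]'
python3 - <<'E'
from h import *
import pickle
T,S=pickle.load(open('c7.pkl','rb'))
for z in(.15,.155,.16,.165): print(z,onz(T,310+190/8,150+280/8,z))
# lower edge of sash front at y~-0.296: predicted side rows for z=.03 & top rail z=.17
for x in(.50,.52):
  for z in(.03,.035,.04,.17,.175): print(x,z,((proj(S,(x,-.296+.04*(x-.58),z)))-[225,120])*5+[400,0])
s=get_state();print(s['eef_pos'],s['wrist_force'],s['wrist_torque'])
E
```

```text
t: 18.92
eef_pos: [0.574, -0.1215, 0.1223]
tcp_rot: [3.14, 0.001, 1.624]
wrist_force: [1.4, 2.8, 6.9]
finger_gap: 0.17
gripper_force: 109.2
0.15 [ 0.57994074 -0.27071181  0.15      ]
0.155 [ 0.57866167 -0.26968131  0.155     ]
0.16 [ 0.57738261 -0.26865081  0.16      ]
0.165 [ 0.57610355 -0.26762031  0.165     ]
0.5 0.03 [711.54761822 413.90682702]
0.5 0.035 [711.92976461 408.16718163]
0.5 0.04 [712.31326603 402.40718443]
0.5 0.17 [722.78466816 245.13202373]
0.5 0.175 [723.20766259 238.77886147]
0.52 0.03 [685.4635263  409.51340409]
0.52 0.035 [685.79835111 403.78580169]
0.52 0.04 [686.13435906 398.03796035]
0.52 0.17 [695.30737761 241.12186446]
0.52 0.175 [695.67785923 234.78430732]
[ 0.5740344  -0.12148487  0.12232875] [1.35972266 2.76003743 6.9034511 ] [-0.53407084 -0.32529042  0.19793975]
```

```bash
python3 -m handwheel '[[0,0,0.001,0],[0,0,0.002,0],[0,0,0.003,0],[0,0,0.003,0],[0,0,0.003,0]]'
python3 - <<'E'
from h import *
import pickle
T,S=pickle.load(open('c7.pkl','rb'));S2=cam('side');pickle.dump(S2,open('c8.pkl','wb'))
c0,c1=225+(690-400)//5,225+(725-400)//5
g=lambda s:cv2.cvtColor(s[0],cv2.COLOR_BGR2GRAY)[160:206,c0+1:c1-1].astype(int)
for o in range(0,4): print(g(S)[:,o].tolist());print(g(S2)[:,o].tolist())
s=get_state();print(s['eef_pos'],s['wrist_force'],s['wrist_torque'])
E
```

```text
t: 19.33
eef_pos: [0.5738, -0.1212, 0.1197]
tcp_rot: [3.141, 0.0, 1.624]
wrist_force: [1.6, 2.0, 4.7]
finger_gap: 0.166
gripper_force: 109.2
[100, 99, 99, 98, 99, 97, 99, 97, 96, 97, 86, 84, 103, 141, 144, 145, 152, 162, 147, 131, 140, 148, 148, 146, 144, 146, 156, 159, 159, 159, 158, 159, 156, 154, 158, 168, 169, 166, 148, 88, 80, 84, 89, 100, 104, 103]
[101, 100, 100, 99, 98, 96, 98, 98, 97, 97, 87, 84, 88, 102, 141, 146, 154, 163, 147, 132, 139, 147, 147, 145, 144, 146, 156, 160, 158, 159, 159, 159, 158, 154, 158, 169, 169, 163, 138, 102, 85, 83, 89, 100, 103, 103]
[98, 97, 97, 103, 102, 101, 103, 102, 119, 167, 148, 141, 146, 155, 156, 160, 172, 162, 149, 128, 136, 149, 149, 147, 145, 145, 158, 161, 159, 158, 156, 157, 155, 154, 159, 168, 167, 159, 139, 83, 83, 85, 89, 100, 103, 101]
[101, 98, 98, 104, 104, 101, 103, 103, 119, 166, 147, 141, 143, 145, 156, 162, 172, 162, 149, 129, 137, 150, 149, 147, 145, 146, 157, 160, 160, 160, 156, 156, 155, 155, 158, 168, 168, 159, 137, 83, 83, 85, 89, 100, 102, 102]
[105, 102, 119, 165, 169, 169, 170, 159, 143, 181, 159, 152, 154, 153, 154, 
[... 233 characters left out ...]
137, 147, 129, 135, 150, 151, 147, 144, 148, 161, 161, 160, 159, 158, 158, 154, 156, 160, 168, 169, 165, 139, 83, 83, 85, 88, 94, 102, 101]
[167, 169, 170, 183, 182, 181, 182, 170, 140, 178, 157, 150, 152, 152, 153, 153, 153, 154, 158, 141, 137, 146, 149, 148, 149, 155, 163, 160, 161, 161, 160, 157, 155, 155, 162, 168, 169, 170, 151, 90, 83, 85, 86, 93, 99, 99]
[104, 121, 169, 183, 183, 182, 183, 169, 141, 178, 158, 151, 152, 153, 154, 154, 154, 156, 158, 140, 138, 147, 149, 148, 150, 156, 164, 160, 160, 161, 162, 158, 154, 156, 160, 168, 169, 169, 152, 89, 84, 85, 87, 95, 103, 100]
[ 0.57376768 -0.12121075  0.11973071] [1.8694196  2.17165679 5.71102134] [-0.47040054 -0.36772016  0.28636094]
```

The sash rail edges did not move while I pressed 4.5 mm further, so the sash is on its stop and the pole is only tipping slightly in the fingers. I'll ease off and unhook gently.

```bash
python3 -m handwheel '[[0,0,-0.002,0],[0,0,-0.004,0],[0,0,-0.006,0],[0,0,-0.008,0],[0,0,-0.01,0],[0,0,-0.012,0],[0,0,-0.014,0],[0,0,-0.016,0],[0,0,-0.016,0],[0,0,-0.016,0]]'
python3 - <<'E'
from h import *
import pickle
T=cam('top');S=cam('side');pickle.dump((T,S),open('c9.pkl','wb'));s=get_state();print(s['eef_pos'],s['wrist_force'],s['wrist_torque'])
g=lambda s:cv2.cvtColor(s[0],cv2.COLOR_BGR2GRAY)[160:206,285].astype(int)
print(g(S).tolist())
M=np.zeros((500,800,3),np.uint8)
M[:400,:400]=cv2.resize(T[0][160:210,295:345],(400,400),interpolation=cv2.INTER_CUBIC)
M[:,400:]=cv2.resize(S[0][120:220,225:305],(400,500),interpolation=cv2.INTER_CUBIC)
cv2.imwrite('pics/m7.png',M)
E
```

```text
t: 20.22
eef_pos: [0.5735, -0.1213, 0.1316]
tcp_rot: [3.141, 0.0, 1.624]
wrist_force: [0.3, 0.5, -0.9]
finger_gap: 0.169
gripper_force: 108.1
[ 0.57334623 -0.12114931  0.13147253] [ 0.23313076 -0.12079981 -1.45626231] [ 0.03563866  0.00722804 -0.0124171 ]
[100, 103, 104, 101, 94, 97, 104, 102, 118, 166, 147, 140, 145, 143, 143, 149, 165, 162, 148, 128, 136, 149, 149, 147, 145, 145, 157, 160, 159, 159, 155, 156, 155, 154, 158, 169, 167, 159, 138, 82, 83, 85, 89, 99, 102, 99]
```

View pics/m7.png

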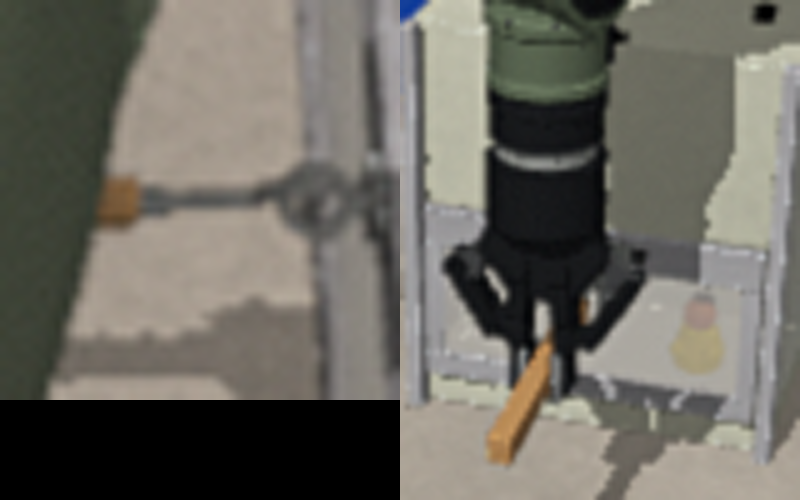

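The force is back to the pole's weight alone, and the sash is still closed: in the side crop the rail is unmoved at (590,375). I'll lift in stages, checking the force.

```bash
python3 -m handwheel '[[0,0,-0.003,0],[0,0,-0.006,0],[0,0,-0.009,0],[0,0,-0.012,0],[0,0,-0.015,0],[0,0,-0.018,0],[0,0,-0.021,0],[0,0,-0.024,0]]'
python3 -m handwheel '[[0,0,-0.003,0],[0,0,-0.006,0],[0,0,-0.009,0],[0,0,-0.012,0],[0,0,-0.015,0],[0,0,-0.018,0],[0,0,-0.021,0],[0,0,-0.024,0]]'
python3 -m handwheel '[[0,0,-0.003,0],[0,0,-0.006,0],[0,0,-0.009,0],[0,0,-0.012,0],[0,0,-0.015,0],[0,0,-0.018,0],[0,0,-0.024,0],[0,0,-0.03,0],[0,0,-0.04,0],[0,0,-0.05,0],[0,0,-0.06,0],[0,0,-0.06,0],[0,0,-0.06,0]]'
python3 - <<'E'
from h import *
import pickle
T=cam('top');S=cam('side');W=cam('wrist');pickle.dump((T,S,W),open('c10.pkl','wb'));s=get_state();print(s['eef_pos'],s['wrist_force'],s['wrist_torque'])
g=lambda s:cv2.cvtColor(s[0],cv2.COLOR_BGR2GRAY)[160:206,285].astype(int)
print(g(S).tolist())
M=np.zeros((500,800,3),np.uint8)
M[:300,:400]=cv2.resize(T[0][140:200,280:360],(400,300),interpolation=cv2.INTER_CUBIC)
M[300:500,:267]=cv2.resize(W[0],(267,200))
M[:,400:]=cv2.resize(S[0][120:220,225:305],(400,500),interpolation=cv2.INTER_CUBIC)
cv2.imwrite('pics/m8.png',M)
E
```

```text
t: 20.98
eef_pos: [0.5734, -0.1212, 0.1498]
tcp_rot: [3.142, 0.0, 1.624]
wrist_force: [0.2, -0.1, -1.6]
finger_gap: 0.17
gripper_force: 108.1
t: 21.65
eef_pos: [0.5734, -0.1212, 0.1678]
tcp_rot: [3.142, 0.0, 1.624]
wrist_force: [-0.6, -0.3, -1.9]
finger_gap: 0.166
gripper_force: 108.1
t: 22.73
eef_pos: [0.5739, -0.1214, 0.2134]
tcp_rot: [3.14, 0.001, 1.624]
wrist_force: [0.1, -0.5, -1.5]
finger_gap: 0.168
gripper_force: 108.1
[ 0.57314061 -0.12107973  0.21216808] [-0.47892732 -0.0597507  -2.46944212] [ 0.08005371  0.06730964 -0.01258537]
[97, 96, 96, 95, 96, 96, 97, 97, 96, 98, 87, 84, 84, 84, 84, 88, 117, 162, 149, 126, 134, 148, 147, 145, 143, 145, 154, 158, 158, 157, 155, 155, 154, 152, 156, 167, 165, 160, 164, 140, 149, 150, 142, 128, 174, 178]
```

View pics/m8.png

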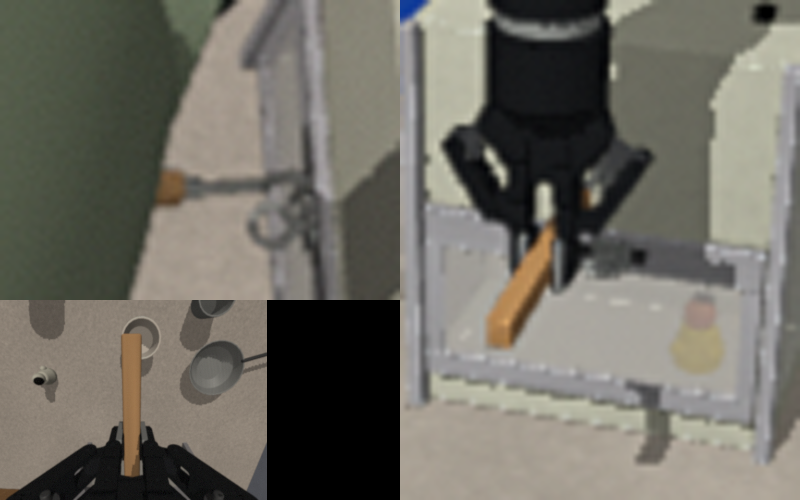

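Unhooked: in the top crop the ring at (268,220) is free of the leg and the sash is unmoved. Now I'll carry the pole back above the rest.

```bash
python3 -m handwheel '[[0,0,-0.02,0],[0.01,0,-0.04,0],[0.03,0,-0.05,0],[0.07,-0.011,-0.05,0],[0.11,-0.011,-0.05,0],[0.15,-0.011,-0.05,0],[0.19,-0.011,-0.05,0],[0.23,-0.011,-0.05,0],[0.27,-0.011,-0.05,0],[0.31,-0.011,-0.05,0],[0.35,-0.011,-0.05,0],[0.39,-0.011,-0.05,0],[0.43,-0.011,-0.05,0],[0.47,-0.011,-0.05,0],[0.5,-0.011,-0.05,0],[0.52,-0.011,-0.05,0],[0.532,-0.011,-0.05,0],[0.532,-0.011,-0.05,0],[0.532,-0.011,-0.05,0],[0.532,-0.011,-0.05,0]]'
python3 - <<'E'
from h import *
import pickle
T=cam('top');S=cam('side');pickle.dump((T,S),open('c11.pkl','wb'));s=get_state();print(s['eef_pos'],s['tcp_rot'],s['wrist_force'],s['wrist_torque'])
# handle ends via masks; side view tilt
for nm,c in(('top',T),('side',S)):
    h=cv2.cvtColor(c[0],cv2.COLOR_BGR2HSV)
    e=np.array([s['eef_pos'][0],s['eef_pos'][1],s['eef_pos'][2]+.019]);d=np.array([-np.cos(s['tcp_rot'][2]),-np.sin(s['tcp_rot'][2]),0])
    print(nm,'nominal back/front top-centre',proj(c,e-.095*d+[0,0,.01]),proj(c,e+.085*d+[0,0,.01]))
    m=((h[...,0]<22)&(h[...,1]>70)&(h[...,1]<165)&(h[...,2]>115)).astype(np.uint8)
    n,l,st,ce=cv2.connectedComponentsWithStats(m)
    for i in np.argsort(-st[1:,4])[:6]+1: print(st[i])
M=np.zeros((500,800,3),np.uint8)
M[:400,:400]=cv2.resize(S[0][220:300,165:245],(400,400),interpolation=cv2.INTER_CUBIC)
M[:240,400:]=cv2.resize(T[0][170:218,110:190],(400,240),interpolation=cv2.INTER_CUBIC)
cv2.imwrite('pics/m9.png',M)
E
```

```text
t: 24.55
eef_pos: [0.544, 0.2757, 0.2499]
tcp_rot: [-3.141, 0.001, 1.623]
wrist_force: [0.5, -0.2, -1.4]
finger_gap: 0.169
gripper_force: 108.1
[0.54416609 0.27552179 0.25006898] [-3.14146846e+00  3.49882639e-04  1.62233508e+00] [ 0.02250293  0.31633884 -1.18174531] [ 0.01340695  0.0082423  -0.0222754 ]
top nominal back/front top-centre [ 90.48229675 180.52122123] [161.91459768 179.13961533]
[ 473  275   39   79 2688]
[ 415  273   44   66 1819]
[497  70  15  95 951]
[101  92  65  53 811]
[ 98 122  20  20 102]
[90 86 24 12 94]
side nominal back/front top-centre [186.02081225 255.75964221] [219.25213512 209.29459956]
[ 221   60   92   68 1765]
[346 138  53  20 412]
[328 149  61  20 397]
[351 184  42  19 395]
[ 75 287  52  39 375]
[184 226  23  40 287]
```

```bash
python3 -m handwheel '[[0.002,0,0.03,0],[0.002,0,0.07,0],[0.002,0,0.11,0],[0.002,0,0.15,0],[0.002,0,0.18,0],[0.002,0,0.19,0],[0.002,0,0.2,0],[0.002,0,0.2,0],[0.002,0,0.206,0],[0.002,0,0.212,0],[0.002,0,0.218,0],[0.002,0,0.224,0],[0.002,0,0.23,0],[0.002,0,0.23,0]]'
python3 -m handwheel '[[0,0,0.003,0],[0,0,0.006,0],[0,0,0.009,0],[0,0,0.012,0],[0,0,0.014,0],[0,0,0.014,0]]'
```

```text
t: 25.82
eef_pos: [0.5432, 0.2781, 0.0766]
tcp_rot: [-3.14, 0.0, 1.624]
wrist_force: [-1.4, 0.7, -1.6]
finger_gap: 0.17
gripper_force: 108.1
t: 26.32
eef_pos: [0.5436, 0.2782, 0.0666]
tcp_rot: [-3.141, 0.0, 1.624]
wrist_force: [-0.1, -0.1, -1.1]
finger_gap: 0.17
gripper_force: 108.1
```

```bash
python3 -m handwheel '[[0,0,0.002,0],[0,0,0.003,0],[0,0,0.003,0]]'
python3 -m handwheel '[[0,0,0.002,0],[0,0,0.003,0],[0,0,0.003,0]]'
python3 -m handwheel '[[0,0,0.0015,0],[0,0,0.002,0],[0,0,0.002,0]]'
```

```text
t: 26.57
eef_pos: [0.5438, 0.2783, 0.0646]
tcp_rot: [-3.141, 0.0, 1.624]
wrist_force: [-1.0, 0.4, -0.9]
finger_gap: 0.169
gripper_force: 108.1
t: 26.82
eef_pos: [0.5441, 0.2783, 0.0635]
tcp_rot: [3.141, -0.0, 1.624]
wrist_force: [-2.0, -2.3, 6.1]
finger_gap: 0.167
gripper_force: 109.3
t: 27.07
eef_pos: [0.5443, 0.2782, 0.0629]
tcp_rot: [3.14, -0.001, 1.624]
wrist_force: [-3.6, -5.3, 12.3]
finger_gap: 0.165
gripper_force: 110.1
```

```bash
python3 -m handwheel '[[0,0,-0.001,0],[0,0,-0.002,0],[0,0,-0.002,0]]' -1 20
python3 -m handwheel '[[0,0,0,0],[0,0,0,0],[0,0,0,0],[0,0,0,0],[0,0,0,0],[0,0,0,0],[0,0,0,0],[0,0,0,0],[0,0,0,0],[0,0,0,0]]' 1
python3 -m handwheel '[[0,0,-0.01,0],[0,0,-0.03,0],[0,0,-0.06,0],[0,0,-0.1,0],[0,0,-0.15,0],[0,0,-0.2,0],[0,0,-0.25,0],[0,0,-0.25,0],[0,0,-0.25,0],[0,0,-0.25,0]]'
python3 - <<'E'
from h import *
import pickle
T=cam('top');S=cam('side');W=cam('wrist');pickle.dump((T,S,W),open('c12.pkl','wb'));s=get_state();print(s['eef_pos'],s['wrist_force'])
M=np.zeros((600,800,3),np.uint8)
M[:525,:325]=cv2.resize(S[0][250:355,180:245],(325,525),interpolation=cv2.INTER_CUBIC)
M[:240,330:730]=cv2.resize(T[0][170:218,110:190],(400,240),interpolation=cv2.INTER_CUBIC)
M[245:595,330:797]=cv2.resize(W[0],(467,350))
cv2.imwrite('pics/m10.png',M)
E
```

```text
t: 27.32
eef_pos: [0.5442, 0.2783, 0.0635]
tcp_rot: [3.141, -0.0, 1.624]
wrist_force: [-2.0, -2.5, 5.3]
finger_gap: 0.168
gripper_force: 109.0
t: 28.15
eef_pos: [0.5438, 0.2783, 0.0625]
tcp_rot: [-3.142, 0.0, 1.624]
wrist_force: [0.3, -0.5, 0.2]
finger_gap: 0.998
gripper_force: 0.0
t: 28.98
eef_pos: [0.5437, 0.2782, 0.2503]
tcp_rot: [3.141, -0.0, 1.624]
wrist_force: [0.5, 0.2, 0.2]
finger_gap: 1.0
gripper_force: 0.0
[0.54289172 0.27795774 0.2484657 ] [ 0.03366408 -0.07367379 -0.33920178]
```

View pics/m10.png

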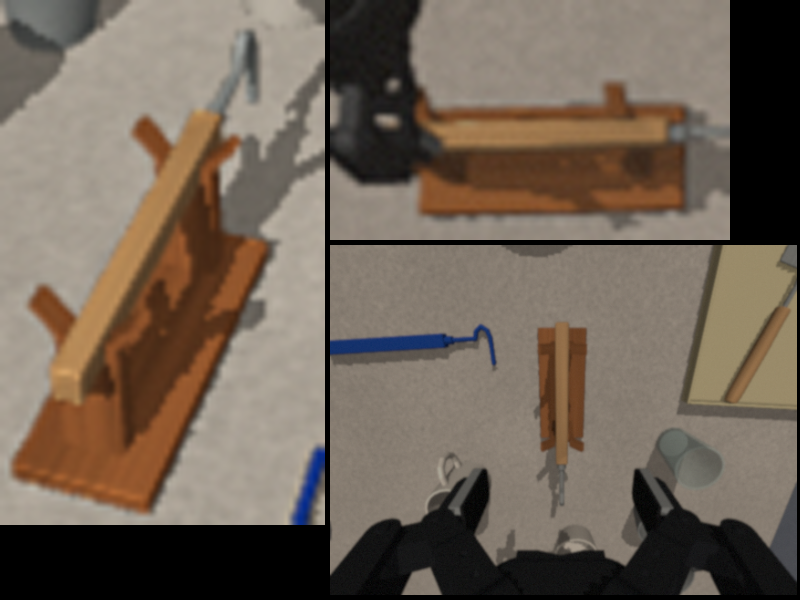

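The pole lies level in both forks (side crop: handle from (65,385) to (205,120), hook leg down), and the gripper is clear. I'll do a last numeric check against the first side view, then hand in.

```bash
python3 - <<'E'
from h import *
import pickle
a=pickle.load(open('cs.pkl','rb'))['side'];b=pickle.load(open('c12.pkl','rb'))[1];c=pickle.load(open('c7.pkl','rb'))[1]
def box(i,y0=265,y1=345,x0=180,x1=240):
    h=cv2.cvtColor(i[0],cv2.COLOR_BGR2HSV);m=((h[...,0]<22)&(h[...,1]>70)&(h[...,1]<165)&(h[...,2]>115))[y0:y1,x0:x1].astype(np.uint8)
    n,l,st,ce=cv2.connectedComponentsWithStats(m);k=1+np.argmax(st[1:,4]);return st[k],ce[k]
print(box(a),box(b))
d=cv2.absdiff(a[0],b[0]).max(2)>40
n,l,st,ce=cv2.connectedComponentsWithStats(d.astype(np.uint8))
print([list(map(int,q)) for q in st[1:] if q[4]>25])
g=lambda s:cv2.cvtColor(s[0],cv2.COLOR_BGR2GRAY)[176:202,285].astype(int).tolist()
print(g(b));print(g(c))
E
```

```text
(array([  2,   6,  42,  74, 457], dtype=int32), array([23.7702407 , 36.80087527])) (array([  2,   7,  42,  73, 470], dtype=int32), array([23.82765957, 37.10425532]))
[[168, 0, 344, 300, 31967], [447, 0, 65, 192, 7235], [163, 13, 20, 54, 719], [231, 135, 46, 13, 267], [473, 152, 8, 16, 54], [251, 167, 16, 5, 47], [249, 196, 16, 4, 31], [239, 233, 11, 18, 79], [467, 250, 8, 12, 45]]
[119, 163, 151, 127, 136, 149, 150, 145, 145, 145, 157, 161, 160, 158, 154, 156, 155, 154, 157, 168, 167, 159, 137, 83, 83, 86]
[172, 162, 149, 128, 136, 149, 149, 147, 145, 145, 158, 161, 159, 158, 156, 157, 155, 154, 159, 168, 167, 159, 139, 83, 83, 85]
```

```bash
python3 -c "
from plant import *
print(sign_off())"
```

```text
the job is handed in; nothing more can be done
None
```

The sash is drawn fully down onto its stop, the pole is unhooked and lying in both forks of its rest, and the job was handed in at about 29 s of the 72 s allowed. The final pictures showed the sash still closed and nothing on the table visibly moved.

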